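# Put the loaf away in the roll-top bread bin

### The job

Put the bread away: roll the slatted cover of the bread bin all the way up and back, slide the loaf along the worktop (never lift it or tip it) until it stands well inside the bin, then roll the cover down until it is fully shut. Leave the glass mug, the shaker and the recipe box where they are.

Things in the scene. Friction and masses are not known exactly. Their poses are not given: they have to be found in the camera images.
- bread_bin: Bread bin with brown disc-shaped wooden sides and a light slatted cover, fixed, 290 deep x 300 wide x 195 mm high, no floor or sill: the loaf slides on the bare worktop. Origin on the worktop under its middle; z up, -x points out of the front, y along its width. Sides 10 mm thick, inner faces at y = +-140, discs of radius 145 mm about the cover's axis, cut flat by the worktop.
- bin_axis (a point): Middle of the cover's horizontal turning axis (along the bin's y), 50 mm above the bin's origin; axes as the bin's. Shut, the free space inside is a drum of radius 129 mm about it, reaching 119 mm forward of the axis at worktop level. Fully open, the front half (x below -15 mm) is free from the front and above; a fixed white hood closes the back half (inner radius 118 mm).
- bread_cover (a joint): Angle of the slatted cover in its circular track, rad: 0 = fully shut (lower rail at the worktop), 1.83 = fully rolled up and back (stop). It stays wherever it is left; moving it takes 2 to 5 N along the track at the bar. The slats lie 130 to 140 mm from the axis.
- cover_bar (a point): Middle of the cover's steel pull bar: round, 14 mm thick, 150 mm long along the bin's y, on two posts 60 mm either side of its middle, which lies at y = -60 mm of the bin, towards the robot. It runs on a circle of radius 178 mm about the axis (31 mm free behind it), at elevation 35 degrees + joint angle above the bin's -x direction: 35 degrees shut, 140 open (over the back). It can be pushed by a fingertip from either side or pressed down.
- loaf: Brown crusty tin loaf with four pale slashes on top, rigid, 150 long (its y axis) x 78 wide (its x axis) x 76 mm high, about 0.4 kg (varies). Origin: middle of its underside; z up. It starts on the worktop in front of the bin, one long side roughly towards the bin's mouth.
- glass_mug: Clear glass mug with a loop handle, 103 x 136 x 88 mm, stands on the worktop; origin in the middle of its footprint, at the underside.
- shaker: Small glass shaker with a grey cap, 44 x 44 x 90 mm, stands on the worktop; origin in the middle of its underside.
- recipe_box: Cream tin card box with lid, 118 x 154 x 97 mm, stands on the worktop; origin in the middle of its underside.

How it is judged:
By the outcome, as a careful person would: the job done as asked, in the order asked, and still so for the second after the job is handed in, with the robot touching nothing.
It also fails if it takes over 72 s, if anything falls off the work surface, if the arm or the gripper's body presses on something with over 40 N, if the wrist force passes 120 N, or if a joint passes its speed limit or range.

### The arm

A 6-joint arm with a two-finger parallel gripper is mounted at the origin on a cart in front of the work surface, level with it; the furniture and walls round the work are solid. World frame = base frame: x ahead of the robot, y to its left, z up, the work surface at z = 0. Lengths are in mm, angles in rad, forces in N, time in s.
With the tool pointing down it reaches from about 300 to 875 mm from the base axis. Payload 4.2 kg.
Tool frame: the origin (TCP) lies on the front face of the gripper's body, between the roots of the fingers; the fingertips stand 73 mm ahead of it and the grasp point (between the pads) lies 54 mm ahead of it; z points along the fingers, y is the line along which they close (so a half turn about z gives the same grasp; the last joint's range is limited). The gripper opens to 85 mm and grips with 20 to 120 N. Pads are 22 mm wide; open, the fingers measure 114 mm over their backs; the gripper's body (76 mm by 85 mm) begins 54 mm behind the grasp point. The pads swing forward as they close: fully open they stand 13 mm farther back than shut.
Start: joints at [1.247, 0.32, 1.565, -0, 1.257, -0.02], TCP at [172.01, 548.677, 303.938] pointing down, gripper open.
Joint ranges: [-3.11, 3.11], [-0.84, 2.01], [0.21, 2.61], [-1.34, 4.49], [0.05, 2.63], [-2.56, 2.56]. Speed limits (rad/s): [2.57, 2.57, 3.14, 3.14, 3.14, 3.14].

### API

Orientations are given as a rotation vector (axis times angle).
In Python, from station import robot, vision gives the robot as it stands.
- The arm moves only by the tool play_rows, never from a script. Its argument "rows" is one flat list of numbers, 5 for each row, row after row: the shift along the world's x, y, z in m, then the turn about the world's z in degrees, then the finger opening in m, from 0 to 0.0854. A call has 1 to 20 rows; each row shifts and turns the commanded pose from where the row before left it; what a row does not reach is not made up. A row lasts 1/8 s, in which the tool goes at most 62.5 mm and 10.7 degrees, less where a joint would pass 70% of its speed; a pose out of reach is approached as far as the arm can. A call with a gripper value outside its range is refused whole. The fingers move at their own pace and stop on an object; "squeeze" is the grip in N (left out, the last holds). Time passes only in rows, so rows that do not move let the fingers close. It gives the time, the measured TCP pose, the force, the opening and the grip force at its end, in the units of the state.
- robot.read_state(): the state, without advancing time (a new reading comes with each control period).
- vision.grab_frame(name): name is "scene" or "top" or "wrist"; returns a dict with "image" (384x512x3 uint8, red, green, blue), "fx", "fy", "cx", "cy" (pixels), "cam_to_world" (4x4, takes a point from camera to world coordinates). Camera axes: x right, y down, z forward; pixel columns grow to the right and rows downward; lengths in mm; the calibration is good to about 2 mm. A picture is of the moment at which its call begins. There is no depth.
- robot.job_done(): hands the job in; it is judged then, once.
The state is a dict: "t": time; "joints": joint angles; "joint_vel": joint speeds; "joint_efforts": joint torques, N m; "ee_pos": TCP position; "tcp_rot": TCP orientation; "force": force on the tool from outside, world axes, zero at the start; "wrist_torque": the same for the moment, N m; "opening": finger opening in mm; "finger_force": force on a finger pad.
Only numpy, scipy, OpenCV 4.12 (cv2) and the standard library are available. Lean on these libraries where they do the work, as an engineer would, in place of code of your own. Each camera call takes 0.05 s, during which the arm holds its last target. There are 200 camera calls.

## Working session

There is one attempt and no reset: what is moved stays moved. The work goes in short steps, Python scripts to look and compute and a tool call to move; the robot and the scene stay as the last step left them, time stands still between calls to the robot, and variables do not carry over. Pictures are saved under pics/ and viewed, at most 10 in all, crops included, and the job is handed in when it is done.

Besides the shell and the picture viewer there is one more tool, called after "Call:" as name(argument=value, ...), one argument or row to a line, values as JSON. play_rows: Moves the arm, as the interface text tells. Its arguments: {"type":"object","properties":{"rows":{"type":"array","items":{"type":"number"}},"squeeze":{"type":"number"}},"required":["rows"]}

```bash
ls; mkdir -p pics; python3 - <<'E'
from station import robot, vision
import cv2,numpy as np
for n in("scene","top"):
    f=vision.grab_frame(n); cv2.imwrite(f"pics/{n}0.png",f["image"][:,:,::-1])
    print(n,f["fx"],f["fy"],f["cx"],f["cy"],np.round(f["cam_to_world"],4).tolist())
    np.savez(f"{n}.npz",K=[f["fx"],f["fy"],f["cx"],f["cy"]],T=f["cam_to_world"])
print(robot.read_state())
E
```

```text
pics
scene 440.33254929315655 440.33254929315655 257.8955504277425 189.34722797000776 [[-0.4084, -0.8146, 0.412, 172.4217], [-0.9127, 0.3713, -0.1705, 387.217], [-0.0141, -0.4457, -0.8951, 1035.0102], [0.0, 0.0, 0.0, 1.0]]
top 433.6720896057511 433.6720896057511 259.3525832346296 186.9625376925223 [[-0.1057, -0.9681, 0.227, 308.7479], [-0.9944, 0.1038, -0.0204, 269.5313], [-0.0038, -0.2279, -0.9737, 1321.8919], [0.0, 0.0, 0.0, 1.0]]
{'t': 0.1, 'joints': array([ 1.24697742e+00,  3.20229658e-01,  1.56552865e+00, -1.48711769e-06,
        1.25742448e+00, -1.99946642e-02]), 'joint_vel': array([-5.67110544e-05, -1.91426407e-03, -1.60632853e-03,  1.58533440e-03,
       -3.04757500e-03, -1.14925398e-03]), 'joint_efforts': array([ 6.30419909e-04, -4.16410160e+01, -2.34704518e+01,  9.11474535e-05,
        4.86805133e-03, -1.39995808e-05]), 'ee_pos': array([171.92301175, 548.37590664, 303.17630115]), 'tcp_rot': array([-4.75370713e-01, -3.10514424e+00,  2.46113668e-03]), 'force': array([ 0.58661651, -1.11653204, -0.11371777]), 'wrist_torque': array([ 0.00189388, -0.03141457, -0.00792055]), 'finger_force': 0.0, 'opening': 85.54712673657782}
```

View pics/scene0.png

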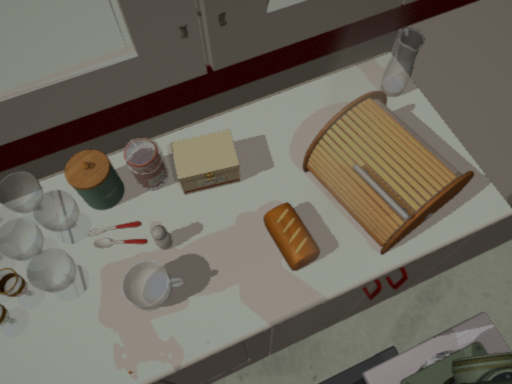

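View pics/top0.png

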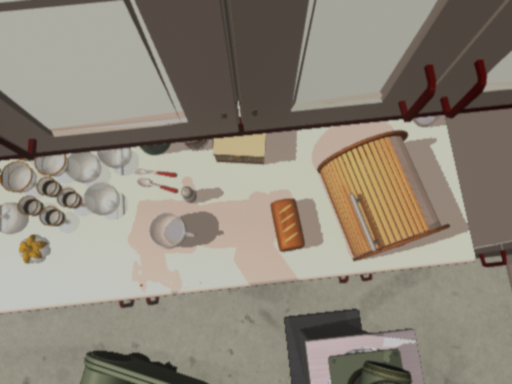

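Scene view: bin at right (bar from about (357,168) to (406,216)), loaf at (291,236), box (206,160), mug (150,286), shaker (161,236). In the top view the bar runs (355,197)–(376,248) and the loaf is at (287,225).

```bash
cat > h.py <<'E'
import numpy as np, cv2
def cam(n):
    d=np.load(f"{n}.npz"); return d["K"],d["T"]
def unp(n,p,z):
    K,T=cam(n); d=T[:3,:3]@[(p[0]-K[2])/K[0],(p[1]-K[3])/K[1],1]; o=T[:3,3]
    return o+d*(z-o[2])/d[2]
def proj(n,P):
    K,T=cam(n); q=(np.atleast_2d(P)-T[:3,3])@T[:3,:3]
    return np.c_[q[:,0]/q[:,2]*K[0]+K[2],q[:,1]/q[:,2]*K[1]+K[3]]
def fr(x,y,yaw,P):
    c,s=np.cos(yaw),np.sin(yaw); return np.atleast_2d(P)@np.array([[c,s,0],[-s,c,0],[0,0,1]])+[x,y,0]
E
python3 - <<'E'
from h import *
for n,ps in(("scene",[(357,168),(406,216)]),("top",[(355,197),(376,248)])):
    a,b=[unp(n,p,152) for p in ps]; d=a-b; print(n,a.round(),b.round(),np.hypot(*d[:2]),np.degrees(np.arctan2(-d[0],d[1])))
for n,ps in(("scene",[(265,212),(292,203),(318,255),(295,269)]),("top",[(272,201),(297,199),(303,247),(278,251)])):
    print("loaf",[unp(n,p,76).round()[:2] for p in ps])
for p in [(206,160)]: print("box",unp("scene",p,97))
print("mug",unp("scene",(150,300),0),"shk",unp("scene",(165,245),0))
E
python3 -c "
import cv2
a=cv2.imread('pics/scene0.png')[80:290,250:480]; b=cv2.imread('pics/top0.png')[120:270,260:460]
a=cv2.resize(a,None,fx=2.4,fy=2.4,interpolation=3)[:, :]; cv2.imwrite('pics/c1.png',a)"
```

```text
scene [535. -10. 152.] [387. -46. 152.] 151.99426735742895 -76.01605157245011
top [525. -14. 152.] [381. -48. 152.] 148.0476427472052 -76.65136078055096
loaf [array([552., 214.]), array([547., 145.]), array([406., 149.]), array([398., 210.])]
loaf [array([553., 211.]), array([551., 138.]), array([411., 138.]), array([407., 210.])]
box [731.06389554 291.98269539  97.        ]
mug [489.39128299 538.24275555   0.        ] shk [603.68122227 462.48490394   0.        ]
```

View pics/c1.png

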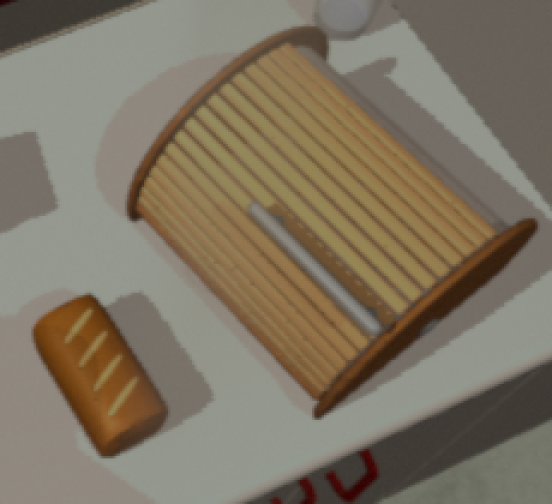

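The crop shows the shut bin clearly. Disc front feet are at about scene (304,169) and (382,252), and the bar runs (355.5,166)–(407,216). The loaf is already in front of the mouth.

```bash
cat > fit.py <<'E'
from h import *
from scipy.optimize import least_squares
def s(x,y):return (250+x/2.4,80+y/2.4)
bx,bz=-178*np.cos(np.radians(35)),50+178*np.sin(np.radians(35))
obs=[("scene",s(253,208),(bx,15,bz)),("scene",s(375,327),(bx,-135,bz)),("top",(355,197),(bx,15,bz)),("top",(376,248),(bx,-135,bz)),
("scene",s(131,217),(-136,150,0)),("scene",s(317,414),(-136,-150,0)),
]
f=lambda v:np.ravel([proj(n,fr(*v,P))[0]-p for n,p,P in obs])
r=least_squares(f,[550,-157,np.radians(-76)],loss="soft_l1"); print(r.x,np.degrees(r.x[2]),r.fun.reshape(-1,2).round(1).tolist())
E
python3 fit.py
python3 - <<'E'
from h import *
import cv2
v=[float(t) for t in __import__('subprocess').check_output("python3 -c 'import fit;print(*fit.r.x)'|tail -1",shell=True).split()]
out=[]
for n,(x0,x1,y0,y1) in (("scene",(250,480,80,290)),("top",(260,460,120,270))):
    im=cv2.imread(f"pics/{n}0.png"); k=3
    im=cv2.resize(im,None,fx=k,fy=k,interpolation=cv2.INTER_CUBIC)
    def pl(P,c): cv2.polylines(im,[((proj(n,P)+.5)*k-.5).round().astype(int)],False,c,1,cv2.LINE_AA)
    a=np.radians(np.linspace(-20.2,200.2,60))
    for y in(-150,150): pl(fr(*v,np.c_[-145*np.cos(a),0*a+y,50+145*np.sin(a)]),(255,0,0))
    pl(fr(*v,[[-145.8,15,152],[-145.8,-135,152]]),(0,0,255))
    # loaf guess
    L=[[x,y,76] for x,y in((-39,-75),(39,-75),(39,75),(-39,75),(-39,-75))]
    pl(fr(479,176,np.radians(-90+1),L),(0,255,0))
    out.append(im[y0*k:y1*k,x0*k:x1*k])
h=450;out=[cv2.resize(o,None,fx=.62,fy=.62,interpolation=cv2.INTER_AREA) for o in out]
H=max(o.shape[0] for o in out); out=[cv2.copyMakeBorder(o,0,H-o.shape[0],0,0,cv2.BORDER_CONSTANT) for o in out]
im=np.hstack(out);print(im.shape);cv2.imwrite("pics/ov.png",im)
E
```

```text
[ 559.39484907 -140.33484277   -1.23979403] -71.03496529055296 [[-1.2, 6.2], [0.5, 0.8], [-5.9, 0.3], [-0.8, -1.1], [3.9, -4.7], [14.2, -9.9]]
(391, 800, 3)
```

View pics/ov.png

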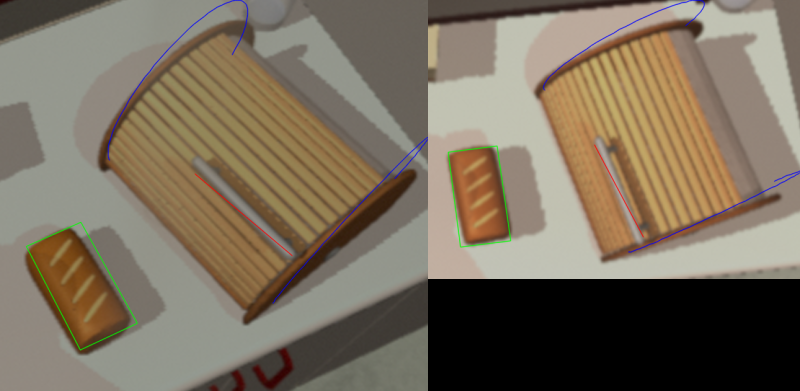

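```bash
python3 - <<'E'
from h import *
def s(x,y):return (250+x/2.4,80+y/2.4)
a,b=unp("scene",s(131,217),0),unp("scene",s(317,414),0);print("feet",a,b,np.linalg.norm(a-b))
q=1/(3*.62)
for A,B in(((103,168),(246,322)),):
  a,b=[unp("scene",(250+p[0]*q,80+p[1]*q),0) for p in(A,B)];print(a,b,np.linalg.norm(a-b),np.degrees(np.arctan2(b[0]-a[0],a[1]-b[1])))
a,b=[unp("top",(260+(p[0]-428)*q,120+p[1]*q),0) for p in((538,94),(604,260))];print("top",a,b,np.linalg.norm(a-b),np.degrees(np.arctan2(b[0]-a[0],a[1]-b[1])))
for z in (0,30,50):
  a=unp("scene",s(131,217),z);b=unp("scene",s(317,414),z);print(z,a,b,np.linalg.norm(a-b))
E
```

```text
feet [648.63120053  53.09905407   0.        ] [365.87189757 -15.47017447   0.        ] 290.9545712242951
[648.00681627  51.03977576   0.        ] [364.34262864 -15.03531186   0.        ] 291.2581132692126 -76.8876680536633
top [649.82432237  48.59118279   0.        ] [362.59411009 -19.43575135   0.        ] 295.17597905942733 -76.67570937943749
0 [648.63120053  53.09905407   0.        ] [365.87189757 -15.47017447   0.        ] 290.9545712242951
30 [634.82816239  62.78353623  30.        ] [360.26470081  -3.79819794  30.        ] 282.521188158321
50 [625.62613696  69.23985767  50.        ] [356.52656964   3.98311974  50.        ] 276.898932781005
```

```bash
cat > fit2.py <<'E'
from h import *
from scipy.optimize import least_squares
def s(x,y):return (250+x/2.4,80+y/2.4)
q=1/(3*.62)
def t(x,y):return (260+(x-428)*q,120+y*q)
def res(v):
    e=v[3]; bx,bz=-178*np.cos(e),50+178*np.sin(e)
    obs=[("scene",s(253,208),(bx,15,bz)),("scene",s(375,327),(bx,-135,bz)),("top",t(599,140),(bx,15,bz)),("top",t(641,238),(bx,-135,bz)),
    ("scene",s(131,217),(-136,150,0)),("scene",s(317,414),(-136,-150,0)),("top",t(538,94),(-136,150,0)),("top",t(603,260),(-136,-150,0)),
    ]
    return np.ravel([proj(n,fr(*v[:3],P))[0]-p for n,p,P in obs])
r=least_squares(res,[550,-140,np.radians(-76),.7]); print(r.x[:2],np.degrees(r.x[2:]),r.fun.reshape(-1,2).round(1).tolist())
np.save("bin.npy",r.x)
import cv2
v=r.x[:3];e=r.x[3];out=[]
for n,(x0,x1,y0,y1) in (("scene",(250,480,80,290)),("top",(260,460,120,270))):
    im=cv2.imread(f"pics/{n}0.png"); k=3
    im=cv2.resize(im,None,fx=k,fy=k,interpolation=cv2.INTER_CUBIC)
    def pl(P,c): cv2.polylines(im,[((proj(n,P)+.5)*k-.5).round().astype(int)],False,c,1,cv2.LINE_AA)
    a=np.radians(np.linspace(-20.2,200.2,60))
    for y in(-150,150): pl(fr(*v,np.c_[-145*np.cos(a),0*a+y,50+145*np.sin(a)]),(255,0,0))
    bx,bz=-178*np.cos(e),50+178*np.sin(e); pl(fr(*v,[[bx,15,bz],[bx,-135,bz]]),(0,0,255))
    rx,rz=-135*np.cos(e-np.radians(57)),50+135*np.sin(e-np.radians(57)); pl(fr(*v,[[rx,140,rz],[rx,-140,rz]]),(255,0,255))
    L=[[x,y,76] for x,y in((-39,-75),(39,-75),(39,75),(-39,75),(-39,-75))]
    pl(fr(478,177,np.radians(-90),L),(0,255,0))
    out.append(im[y0*k:y1*k,x0*k:x1*k])
out=[cv2.resize(o,None,fx=.62,fy=.62,interpolation=cv2.INTER_AREA) for o in out]
H=max(o.shape[0] for o in out); out=[cv2.copyMakeBorder(o,0,H-o.shape[0],0,0,cv2.BORDER_CONSTANT) for o in out]
cv2.imwrite("pics/ov2.png",np.hstack(out))
E
python3 fit2.py
```

```text
[ 538.74885828 -115.14469039] [-76.51555484  48.47633627] [[1.2, -0.3], [0.0, -0.6], [-0.7, -0.2], [-1.4, 0.1], [-0.4, -1.4], [1.9, 1.3], [-1.2, -0.8], [0.1, 0.5]]
```

View pics/ov2.png

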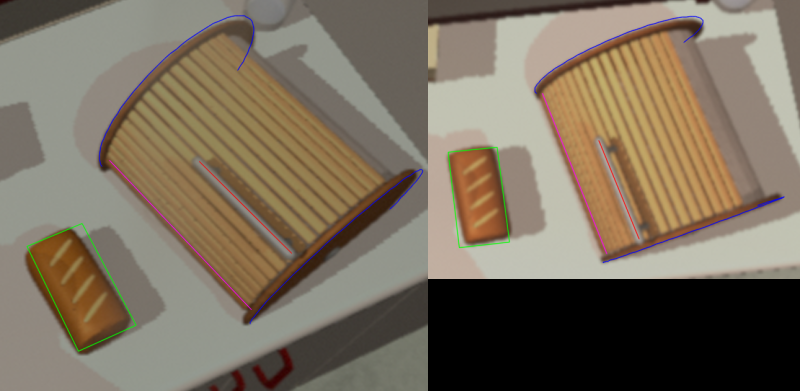

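The overlay now matches: the bin is at (539,-115), yaw -76.5°, with the cover starting about 13.5° open (bar elevation 48.5°). Next I'll work out the moves.

```bash
python3 - <<'E'
from h import *
from station import robot
from scipy.spatial.transform import Rotation as R
st=robot.read_state();M=R.from_rotvec(st["tcp_rot"]).as_matrix()
print(st["ee_pos"],"y ang",np.degrees(np.arctan2(M[1,1],M[0,1])))
v=np.load("bin.npy")
prev=None
for e in [48.5]+list(np.arange(53.5,139,5))+[140,143]:
    a=np.radians(e); P=fr(*v[:3],[-178*np.cos(a),-60,50+178*np.sin(a)+60])[0]
    print(e,P.round(1),None if prev is None else (P-prev).round(1)); prev=P
E
```

```text
[171.92301175 548.37590664 303.17630115] y ang 72.59218110053835
48.5 [452.9 -14.4 243.3] None
53.5 [455.7 -26.2 253.1] [  2.8 -11.7   9.8]
58.5 [458.7 -38.7 261.8] [  3.  -12.5   8.7]
63.5 [461.9 -51.9 269.3] [  3.2 -13.2   7.5]
68.5 [465.2 -65.7 275.6] [  3.3 -13.8   6.3]
73.5 [468.6 -80.  280.7] [  3.4 -14.3   5.1]
78.5 [472.1 -94.6 284.4] [  3.5 -14.7   3.8]
83.5 [ 475.7 -109.5  286.9] [  3.6 -14.9   2.4]
88.5 [ 479.3 -124.6  287.9] [  3.6 -15.1   1.1]
93.5 [ 482.9 -139.7  287.7] [  3.6 -15.1  -0.3]
98.5 [ 486.5 -154.7  286. ] [  3.6 -15.   -1.6]
103.5 [ 490.1 -169.5  283.1] [  3.6 -14.8  -3. ]
108.5 [ 493.6 -184.1  278.8] [  3.5 -14.5  -4.3]
113.5 [ 497.  -198.2  273.2] [  3.4 -14.1  -5.6]
118.5 [ 500.2 -211.7  266.4] [  3.3 -13.6  -6.8]
123.5 [ 503.3 -224.7  258.4] [  3.1 -12.9  -8. ]
128.5 [ 506.2 -236.9  249.3] [  2.9 -12.2  -9.1]
133.5 [ 509.  -248.3  239.1] [  2.7 -11.4 -10.2]
138.5 [ 511.5 -258.8  227.9] [  2.5 -10.5 -11.2]
140 [ 512.2 -261.7  224.4] [ 0.7 -3.  -3.5]
143 [ 513.6 -267.4  217.1] [ 1.4 -5.6 -7.3]
```

Call:
play_rows(
  rows=[0.02,-0.04,0,-10,0.03,0.02,-0.04,0,-10,0.03,0.02,-0.04,0,-10,0.03,0.02,-0.04,0,-10,0.03,0.02,-0.04,0,-10,0.03,0.02,-0.04,0,-10,0.03,0.02,-0.04,0,-10,0.03,0.02,-0.04,0,-10,0.03,0.02,-0.04,0,-10,0.03,0.02,-0.04,0,-10,0.03,0.02,-0.04,0,-10,0.03,0.02,-0.04,0,-10,0.03,0.02,-0.04,0,-10,0.03,0.02,-0.04,0,-10,0.03,0.001,-0.003,0,-9.1,0.03,0,0,0,0,0.03,0,0,0,0,0.03],
  squeeze=20,
)

```text
t: 2.22
ee_pos: [452.7, -14.0, 303.8]
tcp_rot: [-3.119, -0.373, 0.001]
force: [-0.9, 0.3, -1.0]
opening: 30.3
finger_force: 0.0
```

```bash
python3 - <<'E'
from station import vision
from h import *
f=vision.grab_frame("wrist");np.savez("wrist.npz",K=[f["fx"],f["fy"],f["cx"],f["cy"]],T=f["cam_to_world"])
v=np.load("bin.npy");e=v[3];P=fr(*v[:3],[[-178*np.cos(e),y,50+178*np.sin(e)] for y in(15,-60,-135)])
p=proj("wrist",P);print(p.round(),f["cam_to_world"][:3,3]); im=f["image"][:,:,::-1].copy()
cv2.polylines(im,[p.round().astype(int)],False,(0,0,255),1);cv2.imwrite("pics/w1.png",im)
E
```

```text
[[256. 102.]
 [255. 206.]
 [255. 291.]] [521.72341462   3.69488752 373.79647495]
```

View pics/w1.png

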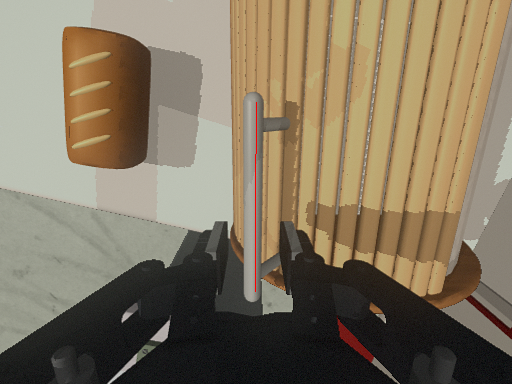

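The wrist view shows the bar at column 254, centred between the fingers and 1–2 px from the prediction. I'll descend and grip.

Call:
play_rows(
  rows=[0,0,-0.02,0,0.03,0,0,-0.02,0,0.03,0,0,-0.015,0,0.03,0,0,-0.005,0,0.03,0,0,0,0,0.03,0,0,0,0,0.005,0,0,0,0,0.005,0,0,0,0,0.005,0,0,0,0,0.005],
  squeeze=20,
)

```text
t: 3.4
ee_pos: [453.2, -13.7, 244.7]
tcp_rot: [-3.119, -0.368, -0.002]
force: [-1.2, 5.3, 4.6]
opening: 13.2
finger_force: 20.9
```

Gripped. Now I'll roll it along the arc.

Call:
play_rows(
  rows=[0.0028,-0.0117,0.0098,0,0.005,0.003,-0.0125,0.0087,0,0.005,0.0032,-0.0132,0.0075,0,0.005,0.0033,-0.0138,0.0063,0,0.005,0.0034,-0.0143,0.0051,0,0.005,0.0035,-0.0147,0.0038,0,0.005,0.0036,-0.0149,0.0024,0,0.005,0.0036,-0.0151,0.0011,0,0.005,0,0,0,0,0.005],
)

```text
t: 4.53
ee_pos: [480.0, -126.5, 288.8]
tcp_rot: [3.117, 0.367, 0.001]
force: [-0.1, -1.5, 5.0]
opening: 13.2
finger_force: 20.2
```

Call:
play_rows(
  rows=[0.0036,-0.0151,-0.0003,0,0.005,0.0036,-0.015,-0.0016,0,0.005,0.0036,-0.0148,-0.003,0,0.005,0.0035,-0.0145,-0.0043,0,0.005,0.0034,-0.0141,-0.0056,0,0.005,0.0033,-0.0136,-0.0068,0,0.005,0.0031,-0.0129,-0.008,0,0.005,0.0029,-0.0122,-0.0091,0,0.005,0.0027,-0.0114,-0.0102,0,0.005,0.0025,-0.0105,-0.0112,0,0.005,0.0007,-0.003,-0.0035,0,0.005,0,0,0,0,0.005],
)

```text
t: 6.02
ee_pos: [511.4, -258.4, 227.2]
tcp_rot: [-3.112, -0.366, 0.002]
force: [-8.5, 15.9, 20.5]
opening: 13.0
finger_force: 22.3
```

Call:
play_rows(
  rows=[0.0007,-0.003,-0.0035,0,0.005,0,0,0,0,0.005],
)

```text
t: 6.28
ee_pos: [511.9, -258.8, 224.2]
tcp_rot: [-3.107, -0.364, 0.001]
force: [-8.7, 24.5, 25.8]
opening: 13.3
finger_force: 24.3
```

```bash
python3 - <<'E'
from station import vision,robot
from h import *
v=np.load("bin.npy");s=robot.read_state();print(s["ee_pos"],s["force"])
c,sn=np.cos(v[2]),np.sin(v[2]);d=s["ee_pos"][:2]-v[:2];print("bin xy",c*d[0]+sn*d[1],-sn*d[0]+c*d[1])
f=vision.grab_frame("scene");im=f["image"][80:290,230:490,::-1];cv2.imwrite("pics/s2.png",cv2.resize(im,None,fx=2.5,fy=2.5,interpolation=3))
E
```

```text
[ 511.93520429 -258.7507884   224.23988709] [-8.68394966 24.5055084  25.8460566 ]
bin xy 133.39490153267113 -59.56075612699313
```

View pics/s2.png

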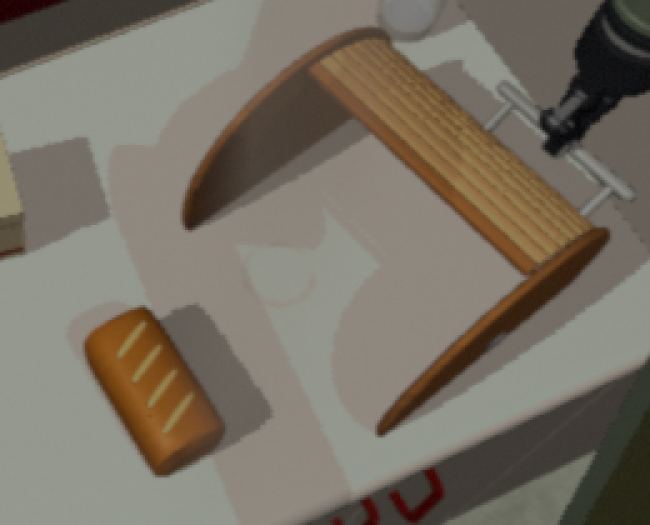

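The picture shows the cover fully back against its stop. Loaf at about (155,390) in the crop, and the mouth is clear. I'll release, then move round behind the loaf.

Call:
play_rows(
  rows=[0,0,0,0,0.03,0,0,0,0,0.03,0,0,0.02,0,0.03,0,0,0.03,0,0.03,0,0,0.035,0,0.03,-0.004,0.038,0,7,0.03,-0.004,0.038,0,7,0.03,-0.004,0.038,0,7,0.03,-0.004,0.038,0,7,0.05,-0.004,0.038,0,7,0.085,-0.004,0.038,0,7,0.085,-0.004,0.038,0,7,0.085,-0.004,0.038,0,7,0.085,-0.004,0.038,0,7,0.085,-0.004,0.038,0,7,0.085,-0.004,0.038,0,7,0.085,-0.004,0.038,0,7,0.085,-0.004,0.038,0,6,0.085,-0.004,0.038,0,0,0.085],
)

```text
t: 8.7
ee_pos: [457.9, 268.4, 305.9]
tcp_rot: [1.944, 2.466, 0.001]
force: [0.5, -0.8, 0.4]
opening: 84.7
finger_force: 0.0
```

Call:
play_rows(
  rows=[0,0.005,-0.05,0,0.085,0,0,-0.05,0,0.085,0,0,-0.05,0,0.085,0,0,-0.04,0,0.085,0,0,-0.03,0,0.085,0,0,0,0,0.085],
)

```text
t: 9.45
ee_pos: [456.5, 271.4, 84.1]
tcp_rot: [-1.944, -2.466, 0.007]
force: [-0.3, 0.4, 0.3]
opening: 85.2
finger_force: 0.0
```

```bash
python3 - <<'E'
from station import vision
import cv2
f=vision.grab_frame("scene");im=f["image"][80:290,200:460,::-1];cv2.imwrite("pics/s3.png",cv2.resize(im,None,fx=2.5,fy=2.5,interpolation=3))
E
```

```text
(no output)
```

View pics/s3.png

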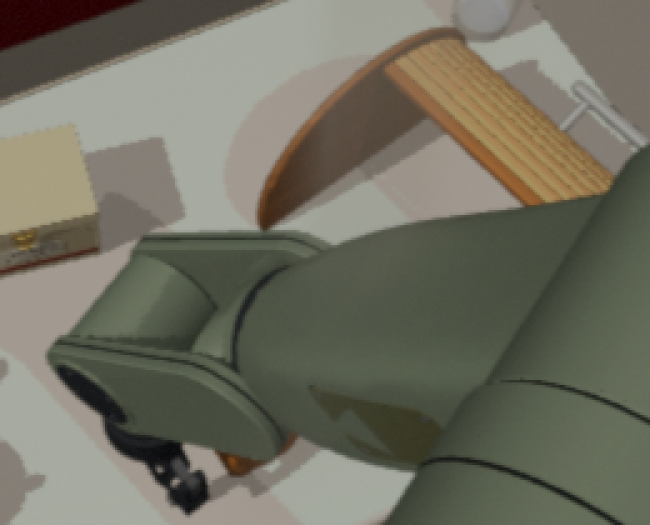

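Call:
play_rows(
  rows=[0.003,-0.013,0,0,0.085,0.003,-0.013,0,0,0.085,0.003,-0.013,0,0,0.085,0.003,-0.013,0,0,0.085,0.003,-0.013,0,0,0.085,0.003,-0.013,0,0,0.085,0.003,-0.013,0,0,0.085,0.003,-0.013,0,0,0.085,0.003,-0.013,0,0,0.085,0.003,-0.013,0,0,0.085,0.003,-0.013,0,0,0.085,0.003,-0.013,0,0,0.085,0,0,0,0,0.085],
)

```text
t: 11.12
ee_pos: [493.0, 115.1, 86.3]
tcp_rot: [1.947, 2.466, -0.001]
force: [-0.3, 0.8, -0.5]
opening: 85.2
finger_force: 0.0
```

```bash
python3 - <<'E'
from station import vision
import cv2,numpy as np
f=vision.grab_frame("wrist");a=f["image"][:,:,::-1];b=vision.grab_frame("top")["image"][100:300,220:476,::-1]
cv2.imwrite("pics/s4.png",np.hstack([cv2.resize(a,(400,300)),cv2.resize(b,(384,300))]))
E
```

```text
(no output)
```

View pics/s4.png

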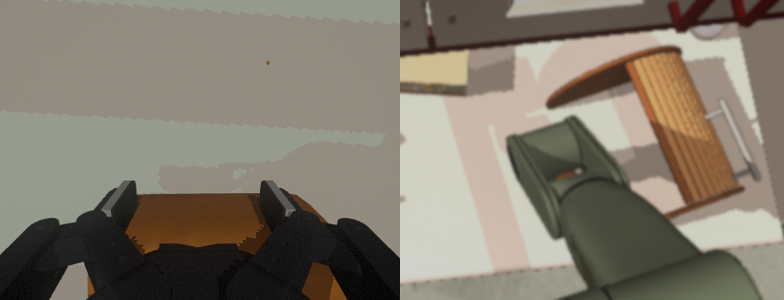

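The wrist view shows the loaf flush against both fingers (edge level at row 193) and roughly centred. I'll continue.

Call:
play_rows(
  rows=[0.003,-0.013,0,0,0.085,0.003,-0.013,0,0,0.085,0.003,-0.013,0,0,0.085,0.003,-0.013,0,0,0.085,0.003,-0.013,0,0,0.085,0.003,-0.013,0,0,0.085,0.003,-0.013,0,0,0.085,0.003,-0.013,0,0,0.085,0.003,-0.013,0,0,0.085],
)

```text
t: 12.35
ee_pos: [520.2, -1.5, 86.5]
tcp_rot: [1.945, 2.467, 0.0]
force: [-0.9, 0.6, -0.9]
opening: 85.0
finger_force: 0.6
```

Call:
play_rows(
  rows=[0.003,-0.013,0,0,0.085,0.003,-0.013,0,0,0.085,0.003,-0.012,0,0,0.085,0.001,-0.006,0,0,0.085,0,0,0,0,0.085],
)

```text
t: 12.98
ee_pos: [530.3, -45.2, 86.6]
tcp_rot: [1.945, 2.466, 0.0]
force: [-0.4, 0.0, -0.4]
opening: 85.3
finger_force: 0.0
```

Call:
play_rows(
  rows=[0.001,-0.005,0,0,0.085,0,0,0,0,0.085,-0.005,0.02,0,0,0.085,-0.005,0.02,0,0,0.085,-0.005,0.02,0.02,0,0.06,0,0,0.05,0,0.03,0,0,0.05,0,0.03,0,0,0.05,0,0.03,0,0,0.05,0,0.03,0,0,0,0,0.03],
)

```text
t: 14.22
ee_pos: [517.1, 11.6, 310.7]
tcp_rot: [1.939, 2.463, 0.009]
force: [0.0, 1.2, -0.4]
opening: 30.4
finger_force: 0.0
```

```bash
python3 - <<'E'
from station import vision
import cv2,numpy as np
f=vision.grab_frame("wrist");a=f["image"][:,:,::-1];b=vision.grab_frame("scene")["image"][60:290,200:490,::-1]
cv2.imwrite("pics/s5.png",np.hstack([cv2.resize(a,(400,300)),cv2.resize(b,(378,300))]))
E
```

```text
(no output)
```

View pics/s5.png

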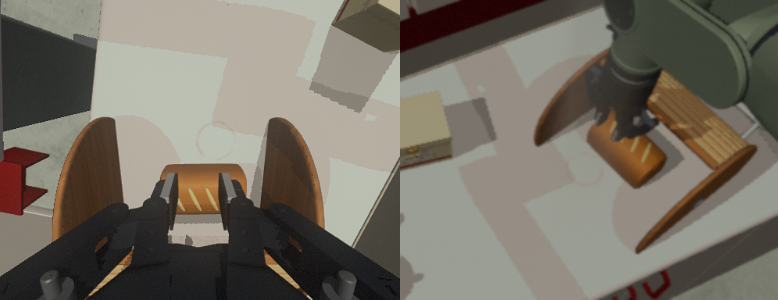

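The loaf stands upright and square inside the discs. I'll return to the bar.

Call:
play_rows(
  rows=[0,-0.022,0,-7.5,0.03,0,-0.023,0,-7.5,0.03,0,-0.022,0,-7.5,0.03,0,-0.023,0,-7.5,0.03,0,-0.022,0,-7.5,0.03,0,-0.023,0,-7.5,0.03,0,-0.022,0,-7.5,0.03,0,-0.023,0,-7.5,0.03,-0.001,-0.022,0,-7.5,0.03,-0.002,-0.023,0,-7.5,0.03,-0.001,-0.023,0,-7.5,0.03,-0.001,-0.023,0,-7.5,0.03,0,0,0,0,0.03,0,0,0,0,0.03],
)

```text
t: 16.08
ee_pos: [510.7, -259.6, 305.1]
tcp_rot: [-3.117, -0.371, 0.004]
force: [0.6, -0.0, 0.0]
opening: 29.7
finger_force: 0.0
```

Call:
play_rows(
  rows=[0.001,0.001,-0.025,0,0.03,0,0,-0.025,0,0.03,0,0,-0.02,0,0.03,0,0,-0.009,0,0.03,0,0,0,0,0.03,0,0,0,0,0.005,0,0,0,0,0.005,0,0,0,0,0.005,0,0,0,0,0.005],
)

```text
t: 17.2
ee_pos: [511.9, -257.8, 228.3]
tcp_rot: [-3.116, -0.368, -0.001]
force: [-0.2, 6.4, 0.9]
opening: 13.0
finger_force: 20.5
```

Call:
play_rows(
  rows=[-0.0025,0.0105,0.0112,0,0.005,-0.0027,0.0114,0.0102,0,0.005,-0.0029,0.0122,0.0091,0,0.005,-0.0031,0.0129,0.008,0,0.005,-0.0033,0.0136,0.0068,0,0.005,-0.0034,0.0141,0.0056,0,0.005,-0.0035,0.0145,0.0043,0,0.005,-0.0036,0.0148,0.003,0,0.005,-0.0036,0.015,0.0016,0,0.005,-0.0036,0.0151,0.0003,0,0.005,0,0,0,0,0.005],
)

```text
t: 18.58
ee_pos: [480.1, -124.3, 291.0]
tcp_rot: [3.118, 0.37, 0.008]
force: [0.4, 0.4, 8.5]
opening: 12.9
finger_force: 21.5
```

Call:
play_rows(
  rows=[-0.0036,0.0151,-0.0011,0,0.005,-0.0036,0.0149,-0.0024,0,0.005,-0.0035,0.0147,-0.0038,0,0.005,-0.0034,0.0143,-0.0051,0,0.005,-0.0033,0.0138,-0.0063,0,0.005,-0.0032,0.0132,-0.0075,0,0.005,-0.003,0.0125,-0.0087,0,0.005,-0.0028,0.0117,-0.0098,0,0.005,0,0,0,0,0.005],
)

```text
t: 19.7
ee_pos: [453.8, -13.4, 244.1]
tcp_rot: [-3.118, -0.369, -0.006]
force: [4.0, 5.2, 1.3]
opening: 12.7
finger_force: 23.0
```

Call:
play_rows(
  rows=[-0.0026,0.0109,-0.0108,0,0.005,-0.0024,0.0099,-0.0117,0,0.005,-0.0015,0.0063,-0.0087,0,0.005,0,0,0,0,0.005],
)

```text
t: 20.2
ee_pos: [447.4, 13.7, 212.8]
tcp_rot: [-3.117, -0.368, -0.006]
force: [3.1, 7.0, -0.1]
opening: 13.1
finger_force: 23.8
```

Call:
play_rows(
  rows=[-0.0005,0.0015,-0.003,0,0.005,0,0,0,0,0.005],
)

```text
t: 20.45
ee_pos: [447.1, 15.3, 210.4]
tcp_rot: [-3.117, -0.367, -0.006]
force: [1.9, 7.5, 3.7]
opening: 12.5
finger_force: 24.1
```

Call:
play_rows(
  rows=[-0.0005,0.0015,-0.003,0,0.005,0,0,0,0,0.005],
)

```text
t: 20.7
ee_pos: [446.7, 16.6, 208.4]
tcp_rot: [-3.117, -0.367, -0.008]
force: [-0.6, 6.0, 10.7]
opening: 13.2
finger_force: 24.9
```

Call:
play_rows(
  rows=[-0.0005,0.0015,-0.003,0,0.005,0,0,0,0,0.005],
)

```text
t: 20.95
ee_pos: [446.8, 16.9, 207.6]
tcp_rot: [3.119, 0.369, 0.011]
force: [-4.1, 0.4, 26.8]
opening: 13.0
finger_force: 26.5
```

Call:
play_rows(
  rows=[-0.0005,0.0015,-0.003,0,0.005,0,0,0,0,0.005],
)

```text
t: 21.2
ee_pos: [447.3, 17.3, 205.4]
tcp_rot: [3.116, 0.371, 0.016]
force: [-3.8, -5.4, 29.9]
opening: 13.3
finger_force: 27.9
```

Call:
play_rows(
  rows=[0,0,0,0,0.022,0,0,0,0,0.022,0,0,0.02,0,0.022,0,0,0.03,0,0.022,0,0,0.04,0,0.022,-0.01,0.04,0.03,0,0,-0.02,0.05,0,0,0,-0.02,0.05,0,0,0,-0.02,0.05,0,0,0,-0.02,0.05,0,0,0,-0.02,0.05,0,0,0,0,0,0,0,0],
)

```text
t: 22.7
ee_pos: [333.1, 310.2, 319.0]
tcp_rot: [3.118, 0.378, -0.003]
force: [0.2, -1.5, 0.6]
opening: -0.0
finger_force: 0.0
```

```bash
python3 - <<'E'
from station import vision
from h import *
v=np.load("bin.npy")[:3]
# match the bar: mean gray-ness (low saturation) along predicted bar line vs elevation
for n in("scene","top"):
    im=vision.grab_frame(n)["image"]; sat=cv2.cvtColor(im,cv2.COLOR_RGB2HSV)[:,:,1].astype(np.float32)
    out=[]
    for e in np.arange(29,51,1.):
        a=np.radians(e); P=np.c_[np.full(60,-178*np.cos(a)),np.linspace(10,-130,60),np.full(60,50+178*np.sin(a))]
        p=proj(n,fr(*v,P)).astype(np.float32)
        out.append((e,int(cv2.remap(sat,p[:,0][None],p[:,1][None],1).mean())))
    print(n,out)
E
```

```text
scene [(np.float64(29.0), 51), (np.float64(30.0), 52), (np.float64(31.0), 49), (np.float64(32.0), 47), (np.float64(33.0), 45), (np.float64(34.0), 45), (np.float64(35.0), 47), (np.float64(36.0), 57), (np.float64(37.0), 62), (np.float64(38.0), 65), (np.float64(39.0), 68), (np.float64(40.0), 70), (np.float64(41.0), 73), (np.float64(42.0), 75), (np.float64(43.0), 78), (np.float64(44.0), 86), (np.float64(45.0), 83), (np.float64(46.0), 81), (np.float64(47.0), 82), (np.float64(48.0), 89), (np.float64(49.0), 102), (np.float64(50.0), 93)]
top [(np.float64(29.0), 127), (np.float64(30.0), 101), (np.float64(31.0), 61), (np.float64(32.0), 34), (np.float64(33.0), 26), (np.float64(34.0), 29), (np.float64(35.0), 39), (np.float64(36.0), 65), (np.float64(37.0), 103), (np.float64(38.0), 121), (np.float64(39.0), 125), (np.float64(40.0), 126), (np.float64(41.0), 125), (np.float64(42.0), 126), (np.float64(43.0), 128), (np.float64(44.0), 130), (np.float64(45.0), 132), (np.float64(46.0), 133), (np.float64(47.0), 135), (np.float64(48.0), 137), (np.float64(49.0), 134), (np.float64(50.0), 130)]
```

The bar sits at about 34° in both views, so the cover is shut. I'll do a short confirming press from above.

Call:
play_rows(
  rows=[0.014,-0.037,0,0,0,0.014,-0.037,0,0,0,0.014,-0.037,0,0,0,0.014,-0.037,0,0,0,0.014,-0.037,0,0,0,0.014,-0.037,0,0,0,0.015,-0.036,0,0,0,0.015,-0.036,0,0,0,0,0,-0.03,0,0,0,0,-0.03,0,0,0,0,-0.02,0,0,0,0,-0.005,0,0,0,0,0,0,0],
)

```text
t: 24.42
ee_pos: [448.8, 13.0, 235.0]
tcp_rot: [3.12, 0.367, -0.0]
force: [-0.0, 0.2, 0.5]
opening: 0.0
finger_force: 0.0
```

Call:
play_rows(
  rows=[0,0,-0.003,0,0,0,0,-0.002,0,0,0,0,0,0,0],
)

```text
t: 24.8
ee_pos: [449.3, 13.7, 231.5]
tcp_rot: [3.119, 0.37, 0.003]
force: [-3.4, -0.4, 8.9]
opening: 0.1
finger_force: 4.6
```

Call:
play_rows(
  rows=[0,0,-0.002,0,0,0,0,-0.002,0,0,0,0,0,0,0],
)

```text
t: 25.18
ee_pos: [449.3, 13.8, 231.0]
tcp_rot: [3.119, 0.37, 0.007]
force: [-10.5, -1.0, 34.8]
opening: -0.5
finger_force: 17.3
```

The bar is on its hard stop: fingertip at 158 mm, and the shut bar's top is at 159 mm. I'll retreat.

Call:
play_rows(
  rows=[0,0,0.02,0,0,0,0,0.03,0,0,0,0,0.04,0,0,-0.014,0.037,0,0,0,-0.014,0.037,0,0,0,-0.014,0.037,0,0,0,-0.014,0.037,0,0,0,-0.014,0.037,0,0,0,0,0,0,0,0,0,0,0,0,0],
)

```text
t: 26.42
ee_pos: [379.0, 198.6, 315.9]
tcp_rot: [3.119, 0.37, 0.001]
force: [-0.4, -0.9, -0.5]
opening: -0.3
finger_force: 0.0
```

```bash
python3 -c "
from station import robot
print(robot.read_state()['ee_pos']); print(robot.job_done())"
```

```text
[378.95483014 198.57562487 315.94052668]
the job is handed in; nothing more can be done
None
```

The job is handed in after about 26 s of the 72 s: the loaf stands well inside the bin, the cover is shut on its stop, I kept clear of the mug, shaker and recipe box, and no verdict came back.

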